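Prop the press guard open on its stay

TASK

The drop guard of the small bench press is down. Lift it by its slotted stay bar, swing the bar back and hook its slot into the notch of the keeper plate so that the guard hangs there by itself, fully hooked and at rest. Set its weight down on the keeper gently, neither letting the guard drop nor forcing the bar down on the sprung keeper, and leave the block in the press and the things round it where they are.

Things in the scene. Friction and masses are not known exactly. Their poses are not given: they have to be found in the camera images.
- press: Grey bench press, fixed; base 155 (x) x 240 (y) x 22 mm, its front edge at x = -65 mm. Origin: under the base, middle of its width; x from front (guard side) to back, y left, z up. Two dark uprights at y = +-104 mm, 194 mm high, guide the guard, a metal plate 178 wide, 70 high, in the plane x = -45 mm. The head behind x = 20 mm is 182 mm high, its cylinder (52 mm wide, at x = 52 mm) 227 mm.
- crosshead_top (a point): Middle of the crosshead's top, 188 mm up. The KEEPER is the upright steel plate before it, 60 mm wide (y), 8 thick, mid-plane at press x = -30 mm, y = 0, notch 28 wide and 14 deep in its top edge. It is bolted through adjusting slots: its height varies and is not measured, the notch floor lies anywhere from 210 to 252 mm above the press origin. Find it by touch (or look).
- keeper (a joint): How far the keeper plate is pressed down on the stiff spring of its mount, m: 0 = unloaded, 0.014 = stop; 2.5 N per mm after about 1 N of preload. The hanging guard presses it down 0.8 to 3 mm; over 6 mm (about 16 N) is forcing it. It tells touch, not the keeper's height.
- guard (a joint): Lift of the guard, m: 0 = down, 0.115 = upper stop, straight up. 0.3 to 0.65 kg, little friction (about 0.6 N), falls when let go. Hooked it hangs at 0.031 to 0.076, by the keeper's height (lift = notch floor height above press origin - 0.176 - sinking of the keeper). To pass the bar's lip over any keeper, raise the guard to about 0.1.
- stay (a joint): Angle of the stay bar about its pivot, rad: 0 = bar upright, negative = its free end leans to the front (towards the robot), positive = to the back; stops at -0.95 and 0.2. The hinge is stiff enough for the bar to stay where it is left. Hooked, it reads -0.08 to 0.08.
- stay_pivot (a point): Pivot of the stay bar in the lugs on the middle of the guard's top edge; hinge axis along the press's y. At x = -45, y = 0, z = 106 mm of the press with the guard down; rises with it. The bar is flat steel, 10 mm thick (y), 14 wide, 152 long from the pivot, sleeve included.
- stay_grip (a point): Middle of the black sleeve (20 x 16 x 50 mm; pinch the 16 mm, along y) at the bar's free end, 127 mm from the pivot. z points along the bar away from the pivot, x to the back, y along the hinge axis. Above it nothing is in the way; the sleeve begins 102 mm from the pivot.
- stay_slot (a point): Middle of the slot's roof, on the bar's back edge: 70 mm from the pivot, 15 mm behind the bar's middle line; axes as stay_grip. The slot is 16 mm wide and opens towards the pivot; the lip behind it is 8 mm thick, reaches down to 52 mm from the pivot, its end flared back. Hooked, the slot straddles the keeper plate, its roof rests on the notch floor and the lip is behind the plate.
- pine_block: Pine block 62 x 115 x 36 mm lying on the press base under the ram. Origin: centre of its underside. Leave it.
- screw_carton: Small upright carton 49 x 66 x 86 mm on the bench in front of the press. Origin: centre of its underside. Leave it.
- tape_roll: Roll of black tape, 65 mm wide, 19 mm high, lying on the bench in front of the press. Origin: centre of its underside. Leave it.
- gear_casting: Die-cast housing 76 x 111 x 46 mm on the bench in front of the press, to the right. Origin: centre of its underside. Leave it.
- screw_tin: Open tin of screws, 79 x 74 x 56 mm, beside the press. Origin: centre of its underside. Leave it.

How it is judged:
By the outcome, as a careful person would: the job done as asked, in the order asked, and still so for the second after the job is handed in, with the robot touching nothing.
It also fails if it takes over 45 s, if anything falls off the work surface, if the arm or the gripper's body presses on something with over 40 N, if the wrist force passes 120 N, or if a joint passes its speed limit or range.

ROBOT

A 7-joint arm with a two-finger parallel gripper is mounted at the origin on a cart in front of the work surface, level with it; the furniture and walls round the work are solid. World frame = base frame: x ahead of the robot, y to its left, z up, the work surface at z = 0. Lengths are in m, angles in rad, forces in N, time in s.
With the tool pointing down it reaches from about 0.4 to 0.85 m from the base axis. Payload 4.4 kg.
Tool frame: the origin (TCP) lies between the finger pads; the fingertips stand 14 mm ahead of it and the grasp point (between the pads) lies 5 mm behind it; y points along the fingers, z is the direction in which the jaws open and shut, and the axes are right-handed (so a half turn about y gives the same grasp; the last joint's range is limited). The gripper opens to 94 mm and grips with 3 to 60 N. Pads are 16 mm wide; open, the fingers measure 119 mm over their backs; the gripper's body (75 mm by 177 mm) begins 78 mm behind the grasp point.
Start: joints at [-0.066, 0.628, 0.038, 1.517, -0.027, 0.996, -0.02], TCP at [0.65, 0, 0.219] pointing down, gripper open.
Joint ranges: [-3.06, 3.06], [-0.37, 2.12], [-1.25, 1.32], [0.18, 2.47], [-1.1, 4.24], [0.23, 1.98], [-2.94, 2.94]. Speed limits (rad/s): [2.57, 2.57, 3.14, 3.14, 3.14, 3.14, 3.14].

INTERFACE

Orientations are given as a 3x3 rotation matrix whose columns are the frame's x, y, z axes.
In Python, from bench import arm gives the robot as it stands. The module is installed in compiled form; this text tells all that it offers.
- The arm moves only by the tool apply_moves, never from a script. Its argument "targets" is a list of rows, each a list of 5 numbers: the gripper's target within -1 to 1 (shut at 1, half-way at 0, fully open at -1), then the shift along the tool's x, y, z in units of 1000 mm (1.0 is 1000 mm), then the turn about the tool's y in units of 360 degrees (1.0 is 360 degrees). A call has 1 to 20 rows; each row is the pose to reach, as a shift and turn from the pose commanded when the call began, along the tool's axes at that moment, turning the shorter way round; what a row does not reach only later rows make up. A row lasts 1/10 s, in which the tool goes at most 50 mm and 8.59 degrees, less where a joint would pass 70% of its speed; a pose out of reach is approached as far as the arm can. A call with a number of a shift or a turn outside -1 to 1 is refused whole. A call with a gripper value outside its range is refused whole. The fingers move at their own pace and stop on an object; the grip force is fixed at half the most. Time passes only in rows, so rows that repeat a pose let the fingers close. It gives the time, the measured TCP pose, the force and the opening at its end, in the units of the state.
- arm.get_obs(): the state, without advancing time (a new reading comes with each control period).
- arm.camera(name): name is "scene" or "side" or "wrist"; returns a dict with "color" (480x640x3 uint8, blue, green, red), "range_z" (480x640 float32, m along the optical axis (not along the pixel's ray), 0 where there is no reading), "fx", "fy", "cx", "cy" (pixels), "extrinsics" (4x4, takes a point from camera to world coordinates). Camera axes: x right, y down, z forward; pixel columns grow to the right and rows downward; lengths in m; the calibration is good to about 2 mm. A picture is of the moment at which its call begins.
- arm.finish_job(): hands the job in, once; it reports no verdict.
The state is a dict: "time_s": time; "joint_pos": joint angles; "joint_vel": joint speeds; "joint_efforts": joint torques, N m; "position": TCP position; "ee_rot": TCP orientation; "contact_force": force on the tool from outside, world axes, zero at the start; "moment": the same for the moment, N m; "finger_gap": finger opening in m.
Only numpy, scipy, OpenCV 4.12 (cv2) and the standard library are available. Lean on these libraries where they do the work, as an engineer would, in place of code of your own. Each camera call takes 0.05 s, during which the arm holds its last target.

## Working session

There is one attempt and no reset: what is moved stays moved. The work goes in short steps, Python scripts to look and compute and a tool call to move; the robot and the scene stay as the last step left them, time stands still between calls to the robot, and variables do not carry over. Pictures are saved under pics/ and viewed, and the job is handed in when it is done.

Besides the shell and the picture viewer there is one more tool, called after "Request:" as name(argument=value, ...) on one line, values as JSON. apply_moves: Moves the arm, as the interface text tells. Shifts and turns lie within -1 to 1; 1 stands for 1000 mm of shift or 360 degrees of turn. Its arguments: {"type":"object","properties":{"targets":{"type":"array","items":{"type":"array","items":{"type":"number","minimum":-1,"maximum":1}}}},"required":["targets"]}

```bash
mkdir -p pics; python3 - <<'E'
from bench import arm
import cv2,numpy as np
o=arm.get_obs()
for k,v in o.items(): print(k,np.round(v,4).tolist())
for n in ("scene","side","wrist"):
    c=arm.camera(n); cv2.imwrite(f"pics/{n}0.png",c["color"]); np.savez(f"{n}0.npz",**c)
    print(n,c["fx"],c["cx"],c["cy"],np.round(c["extrinsics"],3).tolist())
E
```

```text
time_s 0.0
joint_pos [-0.0658, 0.6293, 0.0385, 1.5183, -0.027, 0.9963, -0.02]
joint_vel [0.0014, -0.0014, 0.0009, -0.0007, 0.0005, 0.0004, 0.0001]
joint_efforts [0.0001, -54.9729, 1.1437, -18.6633, -0.0521, 0.0238, 0.0001]
position [0.6494, 0.0, 0.2186]
ee_rot [[-0.0, -0.0018, 1.0], [-1.0, -0.0, -0.0], [0.0, -1.0, -0.0018]]
contact_force [-0.552, -0.1228, -0.3076]
moment [-0.0426, 0.026, -0.0062]
finger_gap 0.0941
scene 515.0701266744384 322.8234893709652 241.03938259821567 [[0.572, -0.389, 0.722, -0.333], [-0.82, -0.291, 0.493, -0.581], [0.018, -0.874, -0.486, 0.794], [0.0, 0.0, 0.0, 1.0]]
side 562.4016388548004 315.3891971517229 243.12645043768958 [[0.948, -0.132, 0.291, 0.207], [-0.32, -0.392, 0.863, -1.215], [0.0, -0.91, -0.414, 0.775], [0.0, 0.0, 0.0, 1.0]]
wrist 354.9847744822688 321.0353818457305 240.25145914771895 [[1.0, -0.001, -0.002, 0.649], [-0.002, -0.962, -0.271, 0.079], [-0.002, 0.271, -0.962, 0.384], [0.0, 0.0, 0.0, 1.0]]
```

View pics/scene0.png

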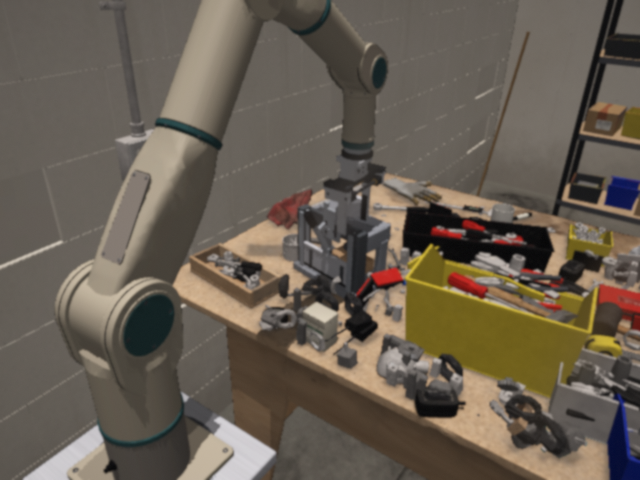

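View pics/side0.png

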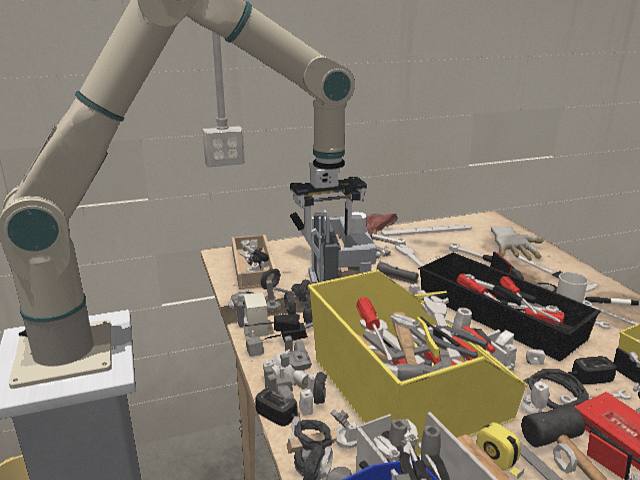

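View pics/wrist0.png

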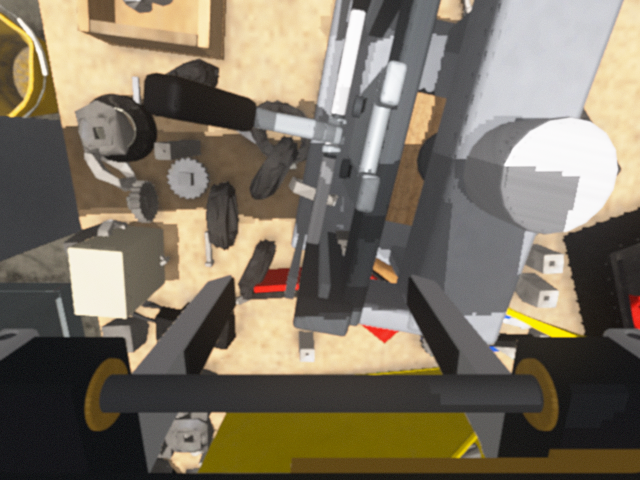

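```bash
cat > h.py <<'E'
import numpy as np,cv2
def load(f): return dict(np.load(f))
def bp(c,u,v,z=None):
    z=c["range_z"][int(v),int(u)] if z is None else z
    p=np.array([(u-c["cx"])/c["fx"]*z,(v-c["cy"])/c["fy"]*z,z,1]); return (c["extrinsics"]@p)[:3]
def cloud(c):
    v,u=np.mgrid[0:480,0:640]; z=c["range_z"]
    p=np.stack([(u-c["cx"])/c["fx"]*z,(v-c["cy"])/c["fy"]*z,z],-1)
    return p@c["extrinsics"][:3,:3].T+c["extrinsics"][:3,3]
def pj(c,p):
    E=np.linalg.inv(c["extrinsics"]); q=E[:3,:3]@np.asarray(p)+E[:3,3]
    return np.array([c["fx"]*q[0]/q[2]+c["cx"],c["fy"]*q[1]/q[2]+c["cy"]])
E
python3 - <<'E'
from h import *
c=load("wrist0.npz");P=cloud(c)
np.set_printoptions(precision=3,suppress=True)
for u,v in [(160,95),(200,103),(245,110),(270,122),(300,128),(330,133),(352,60),(345,140),(375,150),(395,85),(368,190),(400,180),(470,120),(560,160),(320,310),(590,60),(110,260),(130,215)]:
    print(u,v,P[v,u])
z=P[...,2]; k=cv2.applyColorMap(np.uint8(np.clip(z/0.3*255,0,255)),cv2.COLORMAP_JET)
k[c["range_z"]==0]=0
cv2.imwrite("pics/z0.png",k)
cv2.imwrite("pics/w0c.png",cv2.resize(c["color"][0:350,120:440],None,fx=1.8,fy=1.7,interpolation=cv2.INTER_CUBIC))
E
```

```text
160 95 [0.588 0.096 0.239]
200 103 [0.601 0.093 0.233]
245 110 [0.614 0.093 0.21 ]
270 122 [0.622 0.088 0.186]
300 128 [0.638 0.085 0.19 ]
330 133 [0.654 0.083 0.179]
352 60 [0.671 0.136 0.097]
345 140 [0.672 0.079 0.02 ]
375 150 [0.673 0.075 0.222]
395 85 [0.677 0.1   0.235]
368 190 [0.668 0.059 0.235]
400 180 [0.72  0.044 0.058]
470 120 [0.729 0.09  0.181]
560 160 [0.752 0.071 0.227]
320 310 [ 0.648 -0.017  0.193]
590 60 [0.787 0.119 0.182]
110 260 [ 0.461 -0.023  0.085]
130 215 [ 0.438  0.    -0.   ]
```

View pics/z0.png

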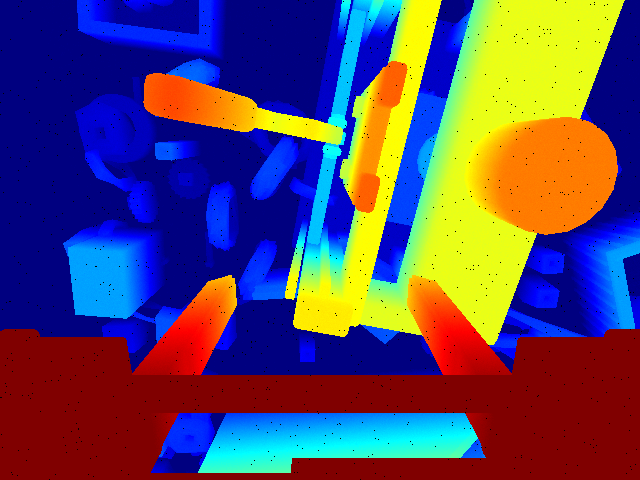

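View pics/w0c.png

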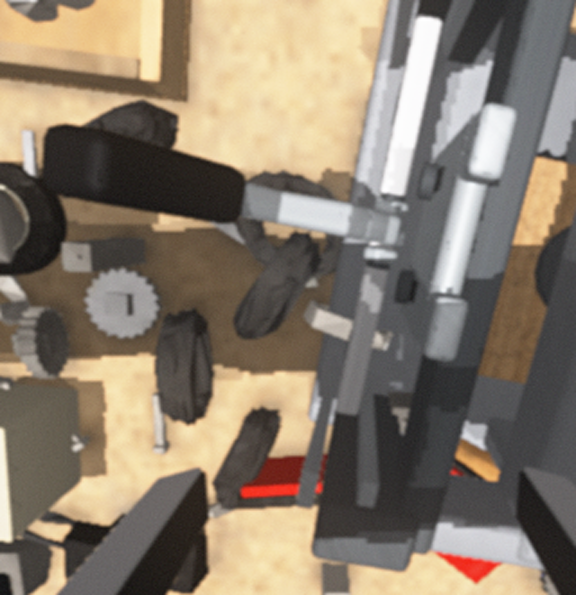

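```bash
python3 - <<'E'
from h import *
np.set_printoptions(precision=4,suppress=True)
c=load("wrist0.npz");P=cloud(c);ok=c["range_z"]>0
u=np.arange(640)[None]+0*np.arange(480)[:,None]; v=np.arange(480)[:,None]+0*u
def box(m,n):
    p=P[m]; r=cv2.minAreaRect(p[:,:2].astype(np.float32)*1000); print(n,m.sum(),"c",np.array(r[0]),"size",np.array(r[1]),"ang",r[2],"z",np.percentile(p[:,2],[5,50,95]))
    return r
roi=(u>340)&(u<415)&(v>50)&(v<225)&ok
k=roi&(P[...,2]>0.229)&(P[...,2]<.243); box(cv2.erode(k.astype(np.uint8),np.ones((3,3)))>0,"horns")
k=roi&(P[...,2]>0.216)&(P[...,2]<.228); box(cv2.erode(k.astype(np.uint8),np.ones((3,3)))>0,"floor")
print(np.histogram(P[roi][:,2],bins=np.arange(.15,.25,.004)))
cy=(u>470)&(P[...,2]>.22)&(P[...,2]<.235)&ok
r=cv2.minEnclosingCircle(P[cy&(v>120)][:,:2].astype(np.float32)*1000);print("cyl",r, np.median(P[cy][:,2]))
# head front edge: per row first pixel at z~.182
pts=[]
for vv in range(20,330,8):
    row=(np.abs(P[vv,:,2]-.182)<.003)&ok[vv]&(np.arange(640)>400)
    i=np.where(row)[0]
    if len(i)>10: pts.append(P[vv,i[0]+1][:2])
pts=np.array(pts);l=cv2.fitLine((pts*1000).astype(np.float32),cv2.DIST_HUBER,0,.01,.01).ravel();print("head",l,np.degrees(np.arctan2(l[1],l[0])))
# guard top edge
g=ok&(np.abs(P[...,2]-.097)<.006)&(u>300)&(u<370)&(v<260); p=P[g][:,:2]*1000
l=cv2.fitLine(p.astype(np.float32),cv2.DIST_HUBER,0,.01,.01).ravel();print("guard",l,np.degrees(np.arctan2(l[1],l[0])),g.sum())
# sleeve + bar
s=ok&(u>140)&(u<350)&(v>60)&(v<150)&(P[...,2]>.12);s=cv2.erode(s.astype(np.uint8),np.ones((3,3)))>0
hsv=c["color"].max(-1); sl=s&(u<252)
for m,n in((sl,"sleeve"),(s&(u>262)&(u<325),"bar")):
    box(m,n); q=P[m]; l=cv2.fitLine(q.astype(np.float32)*1000,cv2.DIST_HUBER,0,.01,.01).ravel();print(l)
E
```

```text
horns 1335 c [672.4597  79.1362] size [58.6607  7.5452] ang 78.4472885131836 z [0.2332 0.2346 0.2357]
floor 1097 c [672.4743  79.1833] size [57.915   7.4183] ang 78.71188354492188 z [0.2187 0.2203 0.2219]
(array([  52,   57,   56,   89,  266,  223,   89,  117,  266, 3015,  100,
         89,  105,  108,  119,  124,  202, 1185,  111,  116,  505, 1122,
          0,    0]), array([0.15 , 0.154, 0.158, 0.162, 0.166, 0.17 , 0.174, 0.178, 0.182,
       0.186, 0.19 , 0.194, 0.198, 0.202, 0.206, 0.21 , 0.214, 0.218,
       0.222, 0.226, 0.23 , 0.234, 0.238, 0.242, 0.246]))
cyl ((752.7647705078125, 62.86930847167969), 26.250694274902344) 0.22652455429712412
head [  0.188    0.9822 720.4938  49.8258] 79.162346
guard [  0.1913   0.9815 660.1735  90.9185] 78.97138 3104
sleeve 3916 c [597.8637  93.9904] size [15.069  36.9713] ang 78.5925521850586 z [0.2082 0.2342 0.2417]
[ -0.5694   0.116    0.8139 601.1304  93.3165 228.283 ]
bar 1065 c [634.8028  86.5886] size [ 8.7203 33.3397] ang 78.57438659667969 z [0.1831 0.1884 0.1933]
[  0.9513  -0.1994   0.2351 634.6389  86.5504 188.4464]
```

```bash
python3 - <<'E'
from h import *
np.set_printoptions(precision=1,suppress=True)
c=load("wrist0.npz");P=cloud(c)
yaw=np.radians(-11.15);X=np.array([np.cos(yaw),np.sin(yaw)]);Y=np.array([-X[1],X[0]]);O=np.array([.7019,.0734])
out=[]
for uu in range(142,350,5):
    col=P[85:140,uu]; rel=col[:,:2]-O; y=rel@Y; m=(abs(y)<.003)&(col[:,2]>.1)
    if m.any(): out.append((uu,1e3*(rel[m]@X).mean()+45,1e3*y[m].mean(),1e3*col[m,2].mean()-106))
o=np.array(out);print(o)
# per-row y extents of sleeve
for uu in (170,200,230):
    col=P[60:150,uu]; m=col[:,2]>.19; y=((col[:,:2]-O)@Y)[m]*1e3; print(uu,y.min(),y.max())
# end face & back-face line fits
E
python3 - <<'E'
import cv2
for n,(x,y,w) in {"side":(270,170,120),"scene":(270,160,130)}.items():
    i=cv2.imread(f"pics/{n}0.png");cv2.imwrite(f"pics/{n}0c.png",cv2.resize(i[y:y+w,x:x+w],(600,600),interpolation=cv2.INTER_CUBIC))
E
```

```text
[[147.  -77.4  -0.1 130.6]
 [152.  -75.2   0.  131.4]
 [157.  -72.5   0.  132.9]
 [162.  -69.9  -0.  134.7]
 [167.  -67.6  -0.1 135.6]
 [172.  -65.7  -0.1 135.7]
 [177.  -64.1  -0.  135.2]
 [182.  -62.6   0.  134.2]
 [187.  -61.4   0.1 132.2]
 [192.  -60.4  -0.  129.7]
 [197.  -59.2   0.2 127.6]
 [202.  -57.8   0.1 125.7]
 [207.  -56.5   0.  123.4]
 [212.  -55.3   0.1 120.8]
 [217.  -53.9  -0.  118.3]
 [222.  -52.4  -0.1 115.7]
 [227.  -51.   -0.  113. ]
 [232.  -49.5   0.  110.2]
 [237.  -47.7  -0.1 108.2]
 [242.  -46.2   0.  104.6]
 [247.  -44.5   0.1 101.7]
 [252.  -42.7  -0.   98.6]
 [257.  -41.8   0.2  90.3]
 [262.  -39.8   0.   86.8]
 [267.  -37.8   0.1  83.1]
 [272.  -35.7  -0.   79.5]
 [277.  -33.2  -0.2  77.2]
 [282.  -30.3  -0.2  79. ]
 [287.  -27.5   0.   80.5]
 [292.  -24.7  -0.   81.6]
 [297.  -22.   -0.   83.1]
 [302.  -19.2  -0.1  84.8]
 [307.  -16.5  -0.1  86.3]
 [312.  -13.9  -0.1  87.5]
 [317.  -11.3  -0.1  85.1]
 [322.   -8.6  -0.2  80.2]
 [327.   -5.9  -0.   75.4]
 [332.   -3.    0.1  69.9]
 [337.    0.1   0.2  65. ]
 [342.    4.8   1.2  30. ]]
170 -7.718678167095368 7.790395223964439
200 -7.501232705656288 7.802212541245772
230 -7.347695889101121 7.766183122754184
```

View pics/side0c.png

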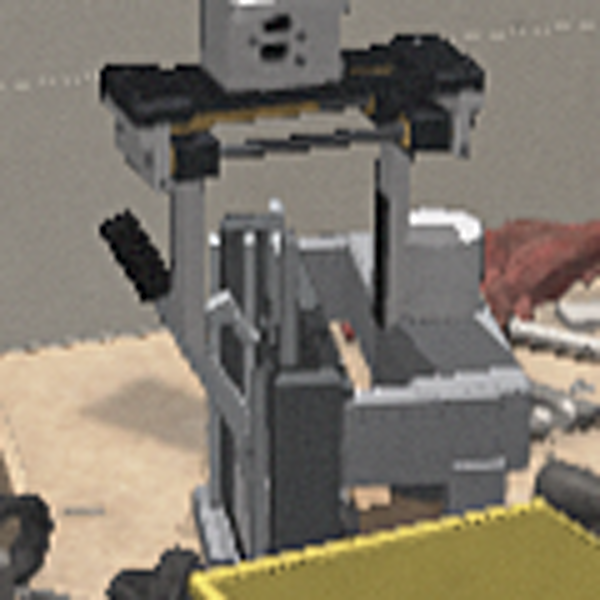

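View pics/scene0c.png

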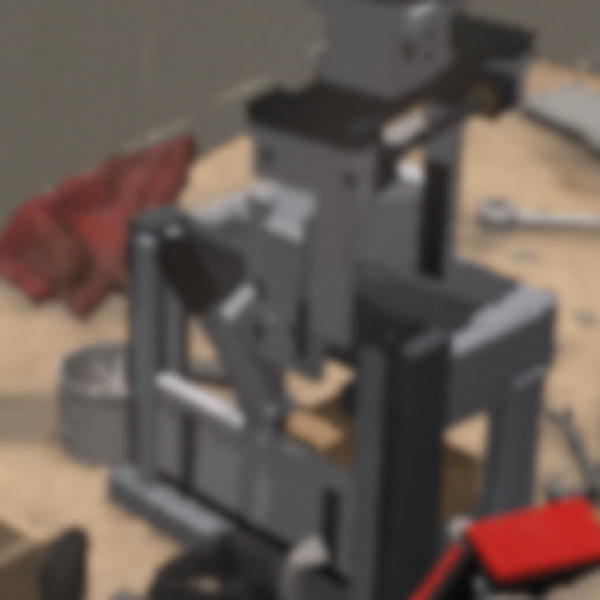

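Request:
apply_moves(targets=[[-1,0,-0.04,0,0],[-1,0,-0.081,0,0],[-1,-0.02,-0.081,-0.01,-0.02],[-1,-0.04,-0.081,-0.02,-0.04],[-1,-0.06,-0.081,-0.03,-0.06],[-1,-0.08,-0.081,-0.04,-0.08],[-1,-0.0941,-0.081,-0.0529,-0.1],[-1,-0.0941,-0.081,-0.0529,-0.12],[-1,-0.0941,-0.081,-0.0529,-0.14],[-1,-0.0941,-0.081,-0.0529,-0.16],[-1,-0.0941,-0.081,-0.0529,-0.18],[-1,-0.0941,-0.081,-0.0529,-0.2],[-1,-0.0941,-0.081,-0.0529,-0.219],[-1,-0.0941,-0.081,-0.0529,-0.219],[-1,-0.0941,-0.081,-0.0529,-0.219]])

```text
time_s: 1.65
position: [0.597, 0.0939, 0.3003]
ee_rot: [[0.98, -0.0, 0.197], [-0.197, 0.0, 0.98], [-0.0, -1.0, -0.0]]
contact_force: [0.2, 0.2, -0.1]
finger_gap: 0.0944
```

```bash
python3 - <<'E'
from bench import arm
from h import *
np.set_printoptions(precision=4,suppress=True)
o=arm.get_obs()
for k,v in o.items(): print(k,np.round(v,4).tolist())
c=arm.camera("wrist"); cv2.imwrite("pics/w1.png",c["color"]); np.savez("w1.npz",**c)
c=arm.camera("side"); cv2.imwrite("pics/s1.png",c["color"]); np.savez("s1.npz",**c)
E
```

```text
time_s 1.65
joint_pos [-0.0039, 0.5001, -0.3163, 1.536, 0.1653, 1.1322, 1.0185]
joint_vel [-0.0069, -0.0012, 0.0059, -0.0017, -0.0018, -0.001, 0.0021]
joint_efforts [0.1153, -48.7854, -2.9016, -19.8242, -0.0032, 0.0771, 0.0597]
position [0.597, 0.0939, 0.3003]
ee_rot [[0.9805, -0.0004, 0.1967], [-0.1967, 0.0001, 0.9805], [-0.0004, -1.0, -0.0]]
contact_force [0.1736, 0.1999, -0.116]
moment [0.031, -0.0607, 0.0333]
finger_gap 0.0944
```

View pics/w1.png

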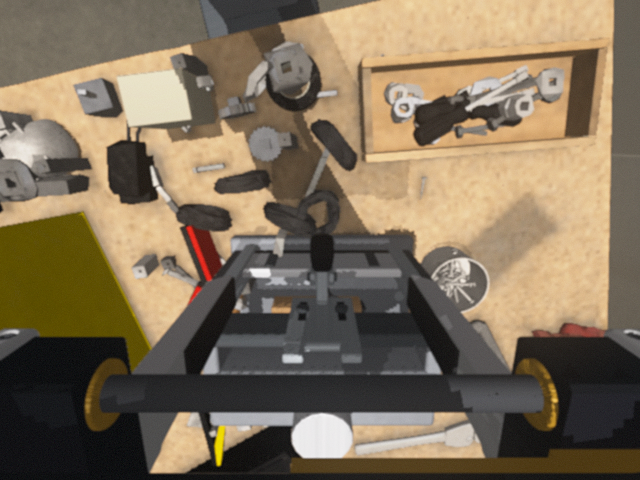

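```bash
python3 - <<'E'
from h import *
np.set_printoptions(precision=1,suppress=True)
c=load("w1.npz");P=cloud(c)
yaw=np.radians(-11.25);X=np.array([np.cos(yaw),np.sin(yaw)]);Y=np.array([-X[1],X[0]]);O=np.array([.7019,.0734])
for vv in range(222,330,5):
    row=P[vv,270:370]; y=((row[:,:2]-O)@Y)*1e3; x=((row[:,:2]-O)@X)*1e3+45
    m=(row[:,2]>.15)&(abs(y)<20)
    if m.any(): print(vv,"y",y[m].min(),y[m].max(),"x",np.median(x[m]),"z-106",1e3*np.median(row[m,2])-106)
E
```

```text
222 y -0.5913384316282242 -0.5913384316282242 x -141.86241568613673 z-106 359.1520630740437
237 y -6.647243342391183 6.913982199043882 x -79.03044981466978 z-106 128.696017433566
242 y -7.316776389193505 7.564284617480868 x -76.15188687996728 z-106 130.87592330527602
247 y -7.32637602561704 7.4943625992473555 x -73.15001113948823 z-106 132.47930942604083
252 y -7.322976938809478 7.493152568736569 x -70.0581410826091 z-106 133.76075832610042
257 y -7.307658245906417 7.4156711265718 x -67.05675473648705 z-106 135.26332506032284
262 y -6.81780984449041 8.09606067837833 x -63.11052216071427 z-106 134.05575330173846
267 y -6.563856481263381 8.035632844916819 x -53.46060987629521 z-106 117.34891988714153
272 y -4.039429699008766 4.462358938979611 x -34.04274995806922 z-106 76.5742817387831
277 y -4.046989870063 4.4505123747313045 x -30.099287187234196 z-106 78.1168910202432
282 y -4.038056268601081 4.415110781405188 x -26.50723397640526 z-106 80.38440903363036
287 y -4.038374163531497 4.385330680029959 x -22.910277080499597 z-106 82.61127124885263
292 y -4.036009423767596 4.330900056417927 x -19.304885208806382 z-106 84.77314022441689
297 y -4.065873801408832 5.189341013332375 x -15.571929875472755 z-106 86.55429979597506
302 y -4.364445952799131 4.7283228779014665 x -2.611581375256268 z-106 69.08515605763287
307 y -19.21835448349126 19.5975038392063 x 11.038643268010922 z-106 51.39060798795208
312 y -19.010552537100647 19.40020212538685 x 11.110704836028216 z-106 61.52146051299775
317 y -19.60075899947006 19.845863195361154 x 11.30633113684425 z-106 70.70195829752032
322 y -19.08784743786834 19.368217280426958 x 11.370626977590188 z-106 79.72229588639223
327 y -19.55416265258599 19.64561697704834 x 11.34492369788212 z-106 88.40833539686219
```

Request:
apply_moves(targets=[[-1,0,0.03,0,0],[-1,0,0.06,0,0],[-1,0,0.08,0,0],[-1,0,0.088,0,0],[-0.5,0,0.088,0,0],[0,0,0.088,0,0],[0.5,0,0.088,0,0],[1,0,0.088,0,0],[1,0,0.088,0,0],[1,0,0.088,0,0],[1,0,0.088,0,0],[1,0,0.088,0,0]])

```text
time_s: 2.95
position: [0.5971, 0.0941, 0.2125]
ee_rot: [[0.981, 0.0, 0.194], [-0.194, 0.0, 0.981], [0.0, -1.0, 0.0]]
contact_force: [-0.3, 0.2, 0.4]
finger_gap: 0.0334
```

```bash
cat > look.py <<'E'
from bench import arm
from h import *
import sys
np.set_printoptions(precision=4,suppress=True)
o=arm.get_obs()
for k in("time_s","position","contact_force","moment","finger_gap"): print(k,np.round(o[k],4).tolist())
t=sys.argv[1]
for n in sys.argv[2:]:
    c=arm.camera(n); np.savez(f"{n}{t}.npz",**c); im=c["color"]
    if n=="side": im=cv2.resize(im[150:310,260:420],(640,640)[:2],interpolation=cv2.INTER_CUBIC)[:600]
    if n=="scene": im=cv2.resize(im[150:300,250:410],(640,600),interpolation=cv2.INTER_CUBIC)
    cv2.imwrite(f"pics/{n}{t}.png",im)
E
python3 look.py 2 wrist side
```

```text
time_s 2.95
position [0.5971, 0.0941, 0.2125]
contact_force [-0.3349, 0.1907, 0.4184]
moment [0.0836, -0.0379, -0.0135]
finger_gap 0.0334
```

View pics/side2.png

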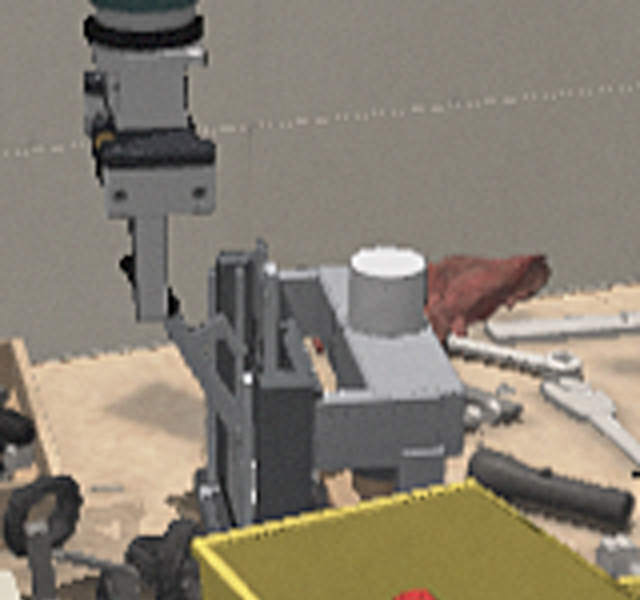

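View pics/wrist2.png

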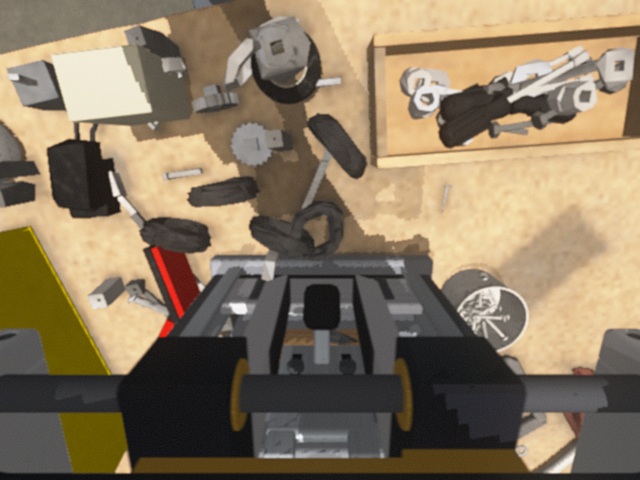

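Fingers straddle the sleeve centrally (sleeve at about (321,305) in the wrist view) but are still closing (gap 33 mm). I'll keep closing.

Request:
apply_moves(targets=[[1,0,0,0,0],[1,0,0,0,0],[1,0,0,0,0],[1,0,0,0,0],[1,0,0,0,0],[1,0,0,0,0]])

```text
time_s: 3.65
position: [0.5971, 0.0943, 0.2125]
ee_rot: [[0.981, 0.0, 0.193], [-0.193, 0.0, 0.981], [0.0, -1.0, 0.0]]
contact_force: [0.2, 0.9, -1.2]
finger_gap: 0.0156
```

Request:
apply_moves(targets=[[1,0,-0.004,0,0],[1,0,-0.01,0,0],[1,0,-0.016,0,0],[1,0,-0.02,0,0],[1,0,-0.02,0,0]])

```text
time_s: 4.15
position: [0.5972, 0.0943, 0.2332]
ee_rot: [[0.981, 0.0, 0.194], [-0.194, 0.0, 0.981], [0.0, -1.0, 0.0]]
contact_force: [2.4, 1.8, -5.1]
finger_gap: 0.0159
```

```bash
python3 look.py 3 side wrist
```

```text
time_s 4.15
position [0.5972, 0.0943, 0.2332]
contact_force [2.3668, 1.7846, -5.1145]
moment [0.4324, -0.3898, -0.0655]
finger_gap 0.0159
```

View pics/side3.png

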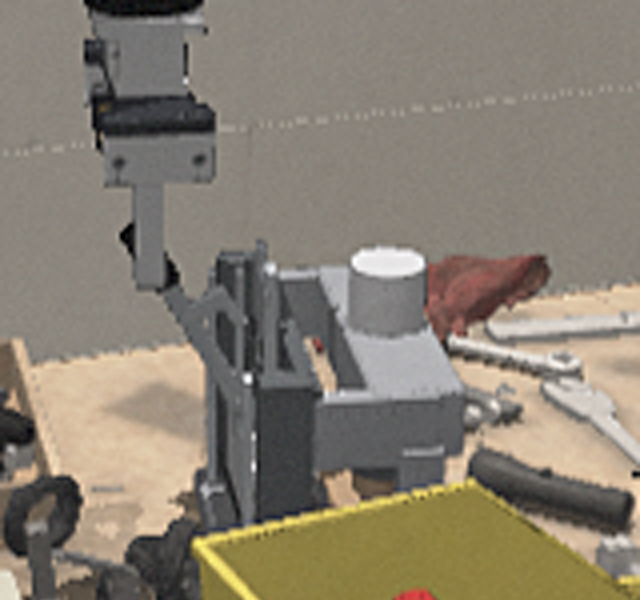

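Request:
apply_moves(targets=[[1,0,-0.008,0,0],[1,0,-0.02,0,0],[1,0,-0.032,0,0],[1,0,-0.044,0,0],[1,0,-0.056,0,0],[1,0,-0.068,0,0],[1,0,-0.076,0,0],[1,0,-0.08,0,0],[1,0,-0.08,0,0]])

```text
time_s: 5.15
position: [0.5971, 0.0942, 0.3131]
ee_rot: [[0.981, 0.0, 0.194], [-0.194, 0.0, 0.981], [0.0, -1.0, 0.0]]
contact_force: [2.9, 1.6, -4.8]
finger_gap: 0.0157
```

```bash
python3 look.py 4 side wrist
```

```text
time_s 5.15
position [0.5971, 0.0942, 0.3131]
contact_force [2.887, 1.6342, -4.7893]
moment [0.6118, -0.5337, -0.0164]
finger_gap 0.0157
```

View pics/side4.png

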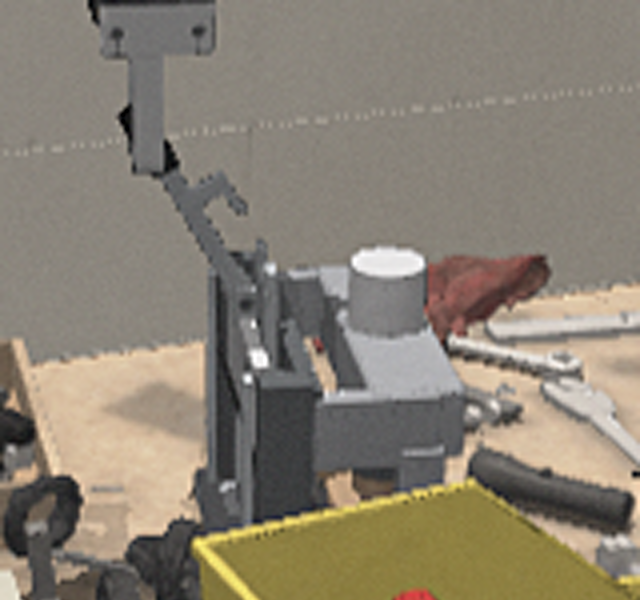

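View pics/wrist4.png

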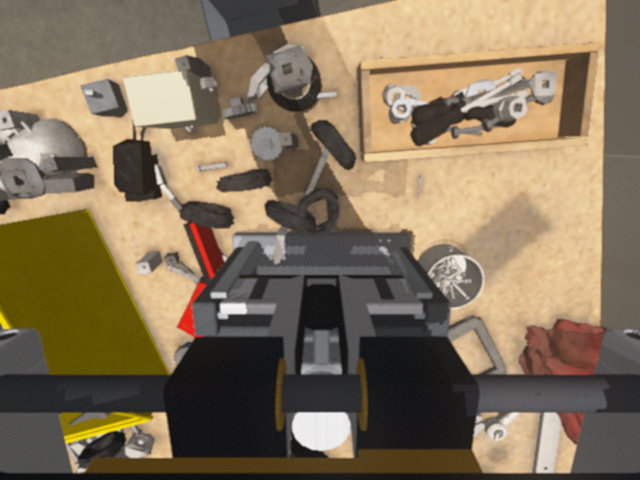

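Request:
apply_moves(targets=[[1,0.004,-0.002,0,0],[1,0.012,-0.006,0,0],[1,0.018,-0.008,0,0],[1,0.024,-0.01,0,0],[1,0.031,-0.012,0,0],[1,0.037,-0.0135,0,0],[1,0.043,-0.0145,0,0],[1,0.049,-0.0155,0,0],[1,0.055,-0.016,0,0],[1,0.06,-0.016,0,0],[1,0.062,-0.016,0,0],[1,0.062,-0.016,0,0]])

```text
time_s: 6.45
position: [0.6583, 0.0821, 0.3282]
ee_rot: [[0.981, 0.0, 0.194], [-0.194, 0.0, 0.981], [0.0, -1.0, 0.0]]
contact_force: [-2.3, 3.7, -6.8]
finger_gap: 0.0156
```

```bash
python3 look.py 5 side scene wrist
```

```text
time_s 6.45
position [0.6583, 0.0821, 0.3282]
contact_force [-2.2561, 3.6704, -6.7887]
moment [1.1366, 0.9507, -0.0527]
finger_gap 0.0156
```

View pics/side5.png

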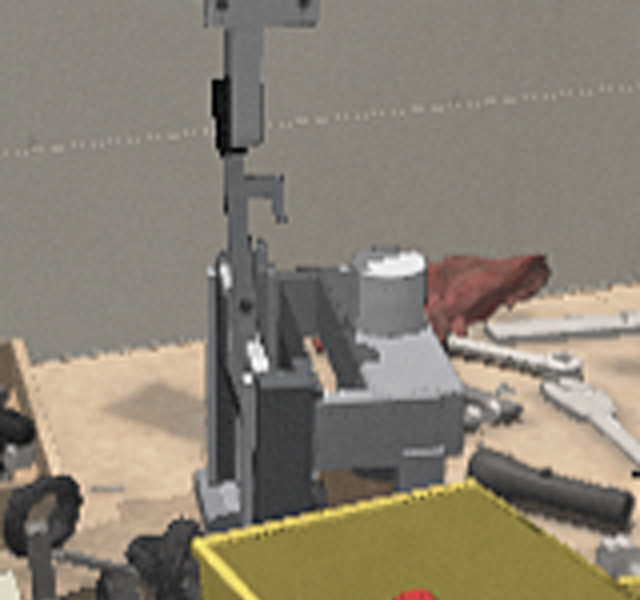

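View pics/wrist5.png

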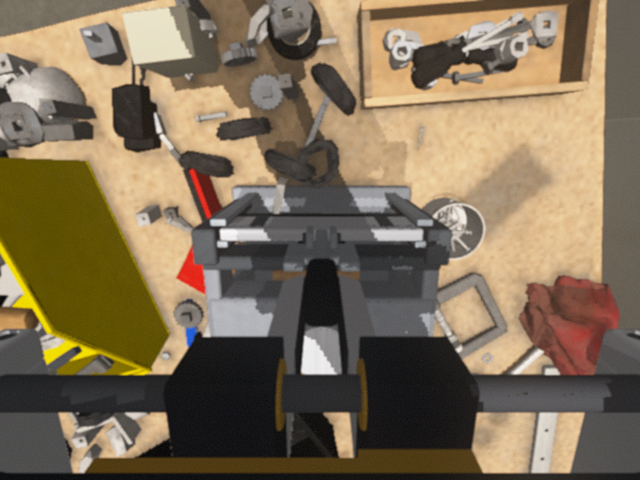

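```bash
cat > meas.py <<'E'
from h import *
import sys
np.set_printoptions(precision=1,suppress=True)
yaw=np.radians(-11.2);X=np.array([np.cos(yaw),np.sin(yaw)]);Y=np.array([-X[1],X[0]]);O=np.array([.7019,.0734])
for f in sys.argv[1:]:
    c=load(f);P=cloud(c);ok=c["range_z"]>0
    x=(P[...,:2]-O)@X*1e3;y=(P[...,:2]-O)@Y*1e3;z=P[...,2]*1e3
    m=ok&(abs(y)<14)&(x>-140)&(x<0)
    for a in range(200,380,6):
        k=m&(z>=a)&(z<a+6)
        if k.any():
            xs=np.sort(x[k]); g=np.split(xs,np.where(np.diff(xs)>4)[0]+1)
            print(a+3,k.sum(),[(round(float(s[0]),1),round(float(s[-1]),1),round(float(np.median(y[k&(x>=s[0])&(x<=s[-1])])),1)) for s in g])
E
echo side; python3 meas.py side5.npz; echo scene;python3 meas.py scene5.npz
```

```text
side
203 13 [(-52.0, -49.8, -11.6), (-41.8, -38.7, -10.7), (-33.7, -32.7, 0.0)]
209 11 [(-50.4, -49.7, -5.3), (-44.3, -39.0, -12.2), (-33.9, -33.0, -0.8)]
215 19 [(-52.0, -39.8, -5.9), (-33.5, -32.7, 10.5)]
221 17 [(-51.3, -40.1, -4.8), (-33.1, -30.4, 8.8)]
227 13 [(-51.4, -40.9, -4.2), (-32.8, -30.2, 13.5)]
233 16 [(-53.4, -40.7, -4.2), (-32.9, -27.5, 13.5)]
239 15 [(-53.7, -40.3, -3.5)]
245 11 [(-54.5, -39.9, -3.3)]
251 11 [(-54.0, -40.6, -3.2)]
257 13 [(-54.2, -43.1, -6.5), (-21.8, -21.8, 0.2), (-16.5, -16.5, -0.0)]
263 17 [(-54.7, -43.0, -3.5), (-22.5, -17.1, -3.9)]
269 21 [(-56.1, -43.4, -2.7), (-26.0, -20.1, -4.1)]
275 24 [(-56.3, -37.4, -3.3), (-33.1, -30.6, -4.8), (-25.5, -19.8, -4.1)]
281 30 [(-56.4, -19.8, -3.9)]
287 37 [(-56.6, -20.0, -3.4)]
293 17 [(-56.8, -45.6, -4.0), (-35.4, -35.4, -1.6), (-28.0, -20.2, -4.1)]
299 10 [(-56.9, -46.6, -4.8)]
305 11 [(-58.4, -45.9, -5.6)]
311 16 [(-61.6, -43.9, -5.9)]
317 15 [(-61.7, -39.5, -8.0)]
323 9 [(-62.1, -54.4, -6.8), (-44.9, -44.9, -12.7)]
329 11 [(-63.8, -54.6, -9.5), (-34.5, -34.5, -11.4)]
335 11 [(-64.2, -54.3, -6.5)]
341 10 [
[... 881 characters left out ...]
 27 [(-59.0, -40.6, -4.3), (-36.4, -32.2, -4.9), (-26.2, -22.5, -5.6)]
287 35 [(-58.1, -23.5, -3.8)]
293 17 [(-60.9, -46.7, -4.6), (-34.6, -34.6, -3.1), (-25.1, -25.1, -4.2)]
299 13 [(-58.8, -46.2, -3.8)]
305 10 [(-60.6, -49.2, -4.8)]
311 16 [(-65.6, -57.4, -6.9), (-53.3, -45.8, -6.2)]
317 23 [(-67.0, -52.1, -4.6), (-48.0, -48.0, -12.1), (-38.2, -38.2, -12.8)]
323 16 [(-65.4, -51.9, -5.8)]
329 19 [(-66.3, -51.9, -6.3)]
335 20 [(-66.1, -51.8, -7.9)]
341 19 [(-67.8, -55.4, -6.6)]
347 20 [(-65.9, -52.9, -7.0)]
353 34 [(-69.2, -50.9, -4.4), (-42.6, -40.0, 8.2)]
359 25 [(-61.6, -37.1, 7.1)]
365 19 [(-57.6, -38.8, 7.8)]
371 21 [(-56.6, -45.4, 6.9), (-41.1, -40.1, 8.4)]
377 21 [(-56.7, -39.0, 7.2)]
```

View pics/scene5.png

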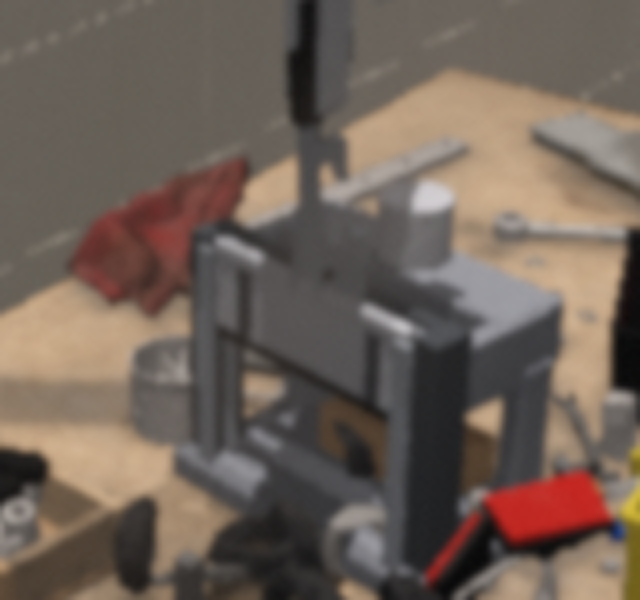

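Request:
apply_moves(targets=[[1,0.002,0,0,0],[1,0.004,0,0,0],[1,0.006,0,0,0],[1,0.008,0,0,0],[1,0.008,0,0,0]])

```text
time_s: 7.1
position: [0.6655, 0.0807, 0.3285]
ee_rot: [[0.981, -0.001, 0.193], [-0.193, 0.0, 0.981], [-0.001, -1.0, -0.0]]
contact_force: [-2.9, 2.3, -5.2]
finger_gap: 0.0161
```

```bash
python3 look.py 6 side; python3 meas.py side6.npz
```

```text
time_s 7.1
position [0.6655, 0.0807, 0.3285]
contact_force [-2.902, 2.2534, -5.1655]
moment [1.0794, 1.1835, 0.0311]
finger_gap 0.0161
203 11 [(-50.8, -49.2, -1.1), (-44.5, -44.5, -12.9), (-39.2, -38.9, -12.2), (-33.5, -32.7, -5.3)]
209 15 [(-51.1, -38.9, -10.8), (-33.5, -32.2, 5.1)]
215 18 [(-50.6, -32.9, -5.4)]
221 21 [(-51.4, -30.4, -1.4)]
227 14 [(-51.6, -37.8, -3.6), (-32.8, -32.8, 13.6), (-27.9, -27.9, 10.3)]
233 10 [(-52.0, -45.9, -4.0), (-40.7, -40.0, -3.5)]
239 12 [(-51.2, -39.8, -3.9)]
245 9 [(-51.7, -40.9, -4.8)]
251 11 [(-51.6, -40.6, -3.4)]
257 13 [(-50.9, -40.0, -4.1), (-17.9, -16.6, -4.7)]
263 17 [(-51.2, -40.2, -3.0), (-22.9, -14.0, -3.6)]
269 19 [(-51.2, -40.5, -3.3), (-22.7, -17.5, -5.0)]
275 21 [(-51.8, -38.2, -3.1), (-32.6, -27.3, -1.1), (-22.2, -17.8, -6.7)]
281 31 [(-52.4, -17.4, -5.7)]
287 40 [(-52.9, -17.3, -3.7)]
293 14 [(-53.4, -40.4, -4.7), (-27.6, -27.6, -1.8), (-20.3, -20.3, -5.0)]
299 13 [(-53.4, -40.9, -5.4)]
305 11 [(-53.9, -40.8, -5.0)]
311 14 [(-56.3, -37.8, -5.5)]
317 22 [(-57.1, -29.3, -9.0)]
323 12 [(-56.5, -46.3, -6.1), (-27.1, -27.1, -13.7)]
329 9 [(-57.2, -46.4, -5.9)]
335 13 [(-56.8, -44.9, -6.3)]
341 10 [(-56.9, -46.4, -6.4)]
347 13 [(-57.1, -46.6, -6.3), (-39.9, -39.8, -12.1)]
353 16 [(-57.3, -46.2, -7.3)]
359 10 [(-53.3, -44.1, 6.4)]
365 3 [(-47.1, -44.1, 11.1), (-40.0, -40.0, -12.6)]
371 7 [(-47.2, -42.6, 7.9), (-32.6, -32.6, -13.8)]
377 3 [(-46.6, -44.6, 9.4)]
```

View pics/side6.png

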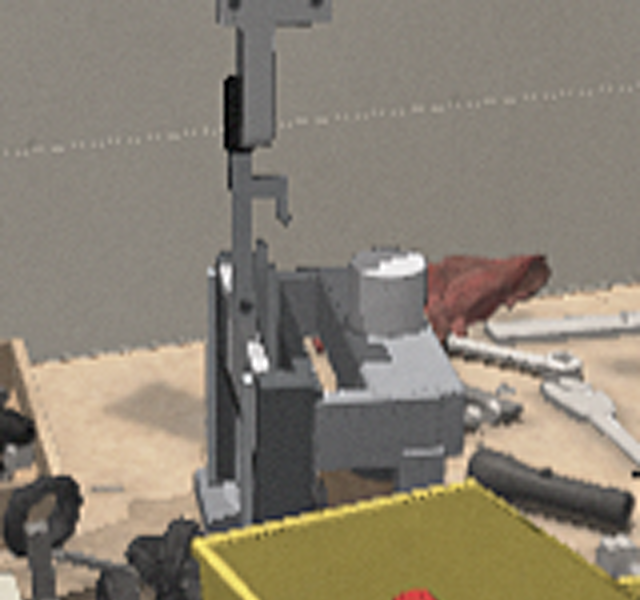

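Request:
apply_moves(targets=[[1,0,0.003,0,0],[1,0,0.008,0,0],[1,0,0.014,0,0],[1,0,0.02,0,0],[1,0,0.026,0,0],[1,0,0.032,0,0],[1,0,0.037,0,0],[1,0,0.041,0,0],[1,0,0.044,0,0],[1,0,0.045,0,0],[1,0,0.045,0,0]])

```text
time_s: 8.25
position: [0.6657, 0.0806, 0.2832]
ee_rot: [[0.981, -0.0, 0.193], [-0.193, 0.0, 0.981], [-0.0, -1.0, -0.0]]
contact_force: [-4.4, 3.6, -6.0]
finger_gap: 0.0157
```

```bash
python3 look.py 7 side scene; python3 meas.py side7.npz
```

```text
time_s 8.25
position [0.6657, 0.0806, 0.2832]
contact_force [-4.3785, 3.5756, -5.9761]
moment [1.1428, 1.1808, -0.0447]
finger_gap 0.0157
203 14 [(-50.8, -40.6, -5.2), (-34.4, -33.3, 4.2)]
209 14 [(-51.0, -40.1, -4.5), (-33.5, -33.1, -7.7)]
215 20 [(-51.6, -40.5, -3.5), (-33.9, -33.2, -1.4), (-19.3, -14.3, -5.8)]
221 22 [(-51.0, -40.4, -2.6), (-33.7, -30.2, 8.3), (-19.7, -16.7, -4.7)]
227 17 [(-52.0, -40.3, -3.5), (-21.8, -16.6, -2.1)]
233 33 [(-52.8, -16.0, -3.5)]
239 30 [(-52.9, -16.3, -4.2)]
245 27 [(-54.3, -35.1, -4.0), (-30.7, -16.7, -3.7)]
251 13 [(-53.5, -40.0, -4.0)]
257 14 [(-53.3, -40.8, -3.9)]
263 11 [(-51.3, -38.7, -4.5)]
269 15 [(-56.4, -39.4, -6.9), (-28.6, -28.6, -9.5)]
275 12 [(-57.0, -46.0, -5.9), (-31.8, -31.8, -13.4)]
281 9 [(-56.6, -46.2, -6.3)]
287 14 [(-57.1, -46.0, -6.3), (-34.3, -34.3, -11.6)]
293 11 [(-57.4, -44.9, -7.3)]
299 12 [(-56.7, -46.7, -7.5), (-26.7, -26.7, -12.4)]
305 12 [(-56.7, -46.4, -5.8), (-34.7, -34.7, -13.8)]
311 18 [(-56.4, -44.7, -2.3), (-37.3, -37.3, -13.6)]
317 3 [(-46.4, -44.4, 9.8)]
323 4 [(-46.9, -45.0, 7.7)]
329 4 [(-44.9, -43.9, 8.5)]
335 5 [(-46.5, -42.5, 6.0), (-37.4, -37.4, -13.2), (-32.2, -32.2, -12.7)]
341 1 [(-37.4, -37.4, -13.4)]
371 2 [(-69.9, -69.8, 1.7)]
377 3 [(-70.5, -69.9, 6.5)]
```

View pics/side7.png

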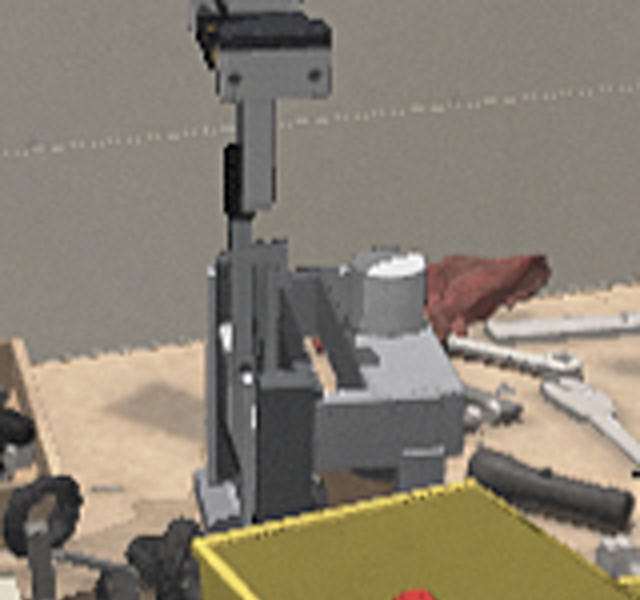

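Request:
apply_moves(targets=[[1,0,0.002,0,0],[1,0,0.004,0,0],[1,0,0.006,0,0],[1,0,0.007,0,0],[1,0,0.008,0,0],[1,0,0.008,0,0]])

```text
time_s: 8.95
position: [0.6658, 0.0806, 0.2755]
ee_rot: [[0.981, -0.0, 0.194], [-0.194, 0.0, 0.981], [-0.0, -1.0, 0.0]]
contact_force: [-3.2, 2.7, -6.8]
finger_gap: 0.016
```

Request:
apply_moves(targets=[[1,0,0.0005,0,0],[1,0,0.001,0,0],[1,0,0.001,0,0],[1,0,0.001,0,0]])

```text
time_s: 9.35
position: [0.6658, 0.0806, 0.2747]
ee_rot: [[0.981, 0.0, 0.194], [-0.194, 0.0, 0.981], [0.0, -1.0, 0.0]]
contact_force: [-4.2, 3.0, -4.8]
finger_gap: 0.0159
```

Request:
apply_moves(targets=[[1,0,0.0005,0,0],[1,0,0.001,0,0],[1,0,0.001,0,0],[1,0,0.001,0,0]])

```text
time_s: 9.75
position: [0.6658, 0.0806, 0.274]
ee_rot: [[0.981, 0.0, 0.194], [-0.194, 0.0, 0.981], [0.0, -1.0, 0.0]]
contact_force: [-4.3, 4.3, -4.4]
finger_gap: 0.0155
```

Request:
apply_moves(targets=[[1,0,0.0005,0,0],[1,0,0.001,0,0],[1,0,0.001,0,0],[1,0,0.001,0,0]])

```text
time_s: 10.15
position: [0.6658, 0.0806, 0.2734]
ee_rot: [[0.981, 0.001, 0.194], [-0.194, 0.0, 0.981], [0.001, -1.0, 0.0]]
contact_force: [-4.1, 3.5, -1.9]
finger_gap: 0.0154
```

```bash
python3 look.py 8 side scene; python3 meas.py side8.npz
```

```text
time_s 10.15
position [0.6658, 0.0806, 0.2734]
contact_force [-4.1419, 3.4988, -1.8973]
moment [0.9973, 1.5063, -0.0053]
finger_gap 0.0154
203 19 [(-51.3, -39.9, -4.9), (-33.9, -32.7, -1.8), (-18.9, -13.5, -1.8)]
209 21 [(-51.8, -39.7, -3.6), (-33.5, -32.7, 0.9), (-19.8, -14.5, -5.1)]
215 19 [(-51.2, -41.0, -3.9), (-33.5, -32.2, -5.2), (-19.2, -17.0, -4.6)]
221 17 [(-51.3, -38.3, -4.5), (-33.6, -32.0, -1.1), (-19.8, -16.4, -3.8)]
227 26 [(-52.7, -29.2, -3.7), (-24.5, -16.0, -3.8)]
233 38 [(-52.7, -16.4, -3.4)]
239 12 [(-52.8, -39.9, -3.0)]
245 16 [(-54.1, -40.7, -3.8)]
251 6 [(-50.5, -40.6, -4.4)]
257 19 [(-56.7, -38.0, -6.6)]
263 17 [(-56.1, -39.5, -9.2), (-34.1, -28.6, -12.0)]
269 12 [(-57.2, -46.6, -7.3)]
275 12 [(-56.6, -47.0, -7.7)]
281 10 [(-56.7, -46.4, -5.6)]
287 10 [(-57.3, -46.4, -6.3), (-26.7, -26.7, -13.2)]
293 14 [(-57.3, -46.7, -7.7)]
299 15 [(-56.6, -44.5, -3.7), (-37.3, -37.3, -13.8)]
305 7 [(-54.0, -44.3, -2.9)]
311 3 [(-46.7, -44.4, 9.1)]
317 4 [(-46.9, -44.2, 9.9)]
323 4 [(-47.0, -44.4, 9.8)]
329 2 [(-45.0, -45.0, 5.1), (-34.8, -34.8, -13.3)]
359 1 [(-70.2, -70.2, -11.6)]
365 2 [(-70.3, -70.2, -1.6)]
371 5 [(-70.4, -69.9, 9.1)]
377 12 [(-70.4, -62.1, 8.3)]
```

Request:
apply_moves(targets=[[1,0,0.0005,0,0],[1,0,0.0005,0,0],[1,0,0.0005,0,0]])

```text
time_s: 10.55
position: [0.6658, 0.0806, 0.2731]
ee_rot: [[0.981, 0.001, 0.194], [-0.194, 0.0, 0.981], [0.001, -1.0, 0.0]]
contact_force: [-5.1, 3.1, -2.1]
finger_gap: 0.0157
```

Request:
apply_moves(targets=[[1,0,0.0005,0,0],[1,0,0.0005,0,0],[1,0,0.0005,0,0]])

```text
time_s: 10.85
position: [0.6659, 0.0806, 0.2728]
ee_rot: [[0.981, 0.001, 0.194], [-0.194, 0.0, 0.981], [0.001, -1.0, 0.0]]
contact_force: [-4.9, 2.7, -1.3]
finger_gap: 0.0155
```

Request:
apply_moves(targets=[[1,0,0.0005,0,0],[1,0,0.0005,0,0],[1,0,0.0005,0,0]])

```text
time_s: 11.15
position: [0.6659, 0.0806, 0.2724]
ee_rot: [[0.981, 0.001, 0.194], [-0.194, 0.0, 0.981], [0.001, -1.0, 0.0]]
contact_force: [-4.8, 2.9, -0.5]
finger_gap: 0.0156
```

Request:
apply_moves(targets=[[1,0,0.0005,0,0],[1,0,0.0005,0,0],[1,0,0.0005,0,0]])

```text
time_s: 11.45
position: [0.6659, 0.0806, 0.2721]
ee_rot: [[0.981, 0.001, 0.194], [-0.194, 0.0, 0.981], [0.001, -1.0, 0.0]]
contact_force: [-5.0, 3.6, 0.9]
finger_gap: 0.0158
```

```bash
python3 look.py 9 side scene wrist; python3 meas.py side9.npz|head -20
```

```text
time_s 11.45
position [0.6659, 0.0806, 0.2721]
contact_force [-5.0358, 3.6422, 0.9128]
moment [0.986, 1.7587, 0.0153]
finger_gap 0.0158
203 17 [(-52.1, -39.7, -4.3), (-33.6, -32.9, 0.5), (-18.8, -17.1, -4.2), (-12.8, -12.8, 2.2)]
209 18 [(-50.9, -40.2, -3.0), (-33.9, -32.4, 3.2), (-20.4, -16.3, -5.4)]
215 21 [(-51.5, -32.3, -3.0), (-20.0, -16.8, -5.7)]
221 22 [(-51.6, -32.6, -4.8), (-21.5, -16.6, -5.1)]
227 27 [(-53.2, -32.6, -3.0), (-27.4, -27.4, 13.8), (-20.4, -16.8, -7.7)]
233 33 [(-52.9, -16.1, -2.0)]
239 14 [(-53.4, -40.1, -2.7)]
245 11 [(-53.3, -40.7, -3.6)]
251 9 [(-51.8, -38.3, -5.4)]
257 14 [(-56.8, -37.9, -7.6)]
263 13 [(-57.1, -46.6, -7.7), (-39.6, -39.6, -13.9), (-34.4, -34.4, -13.9), (-29.1, -29.1, -13.1)]
269 12 [(-56.7, -45.8, -6.5), (-26.4, -26.4, -12.2)]
275 9 [(-56.4, -46.0, -4.9)]
281 11 [(-57.0, -47.3, -5.9)]
287 13 [(-56.7, -46.3, -6.6), (-31.9, -31.9, -13.3)]
293 9 [(-56.8, -46.6, -6.7)]
299 18 [(-56.4, -43.9, -4.9)]
305 4 [(-46.8, -44.1, 10.1)]
311 4 [(-46.8, -44.0, 10.9)]
317 1 [(-44.9, -44.9, 6.2)]
```

View pics/side9.png

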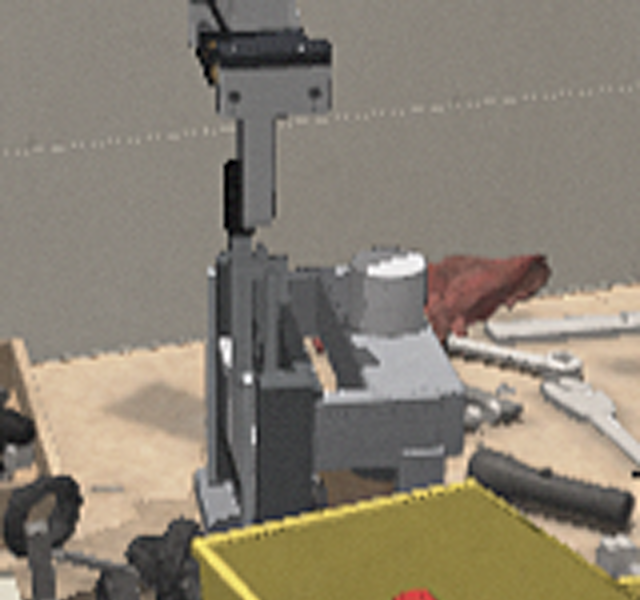

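Request:
apply_moves(targets=[[0.6,0,0,0,0],[0.6,0,0,0,0],[0.4,0,0,0,0],[0.2,0,0,0,0],[0,0,0,0,0],[0,0,0,0,0]])

```text
time_s: 12.2
position: [0.666, 0.0803, 0.2706]
ee_rot: [[0.981, 0.001, 0.194], [-0.194, -0.0, 0.981], [0.001, -1.0, -0.0]]
contact_force: [0.1, -1.1, 0.0]
finger_gap: 0.0458
```

```bash
python3 look.py 10 side scene wrist; python3 meas.py side10.npz|head -20
```

```text
time_s 12.2
position [0.666, 0.0803, 0.2706]
contact_force [0.0676, -1.0547, 0.0157]
moment [0.0802, -0.0437, 0.0114]
finger_gap 0.0458
203 21 [(-51.8, -39.7, -4.0), (-33.8, -33.1, -2.0), (-18.9, -13.3, -1.5)]
209 19 [(-51.8, -39.6, -4.6), (-33.7, -32.8, 6.7), (-19.3, -16.4, -3.3)]
215 19 [(-50.7, -40.5, -2.7), (-33.3, -32.0, -4.2), (-19.7, -16.6, -5.3)]
221 18 [(-52.2, -32.5, -2.9), (-19.9, -16.4, -4.5)]
227 26 [(-53.2, -31.1, -3.3), (-22.6, -16.2, -6.6)]
233 36 [(-52.8, -16.5, -3.1)]
239 12 [(-53.1, -40.7, -3.0)]
245 14 [(-53.6, -40.3, -2.5)]
251 9 [(-54.1, -42.6, -3.6)]
257 10 [(-56.5, -43.2, -6.1)]
263 15 [(-56.3, -44.0, -7.7)]
269 10 [(-56.7, -44.3, -8.0)]
275 17 [(-56.6, -43.5, -5.6)]
281 12 [(-57.2, -43.5, -8.3)]
287 12 [(-57.0, -43.6, -6.8)]
293 13 [(-56.7, -44.2, -8.1)]
299 19 [(-56.8, -42.5, -2.8)]
371 4 [(-65.6, -63.4, 3.9)]
```

View pics/side10.png

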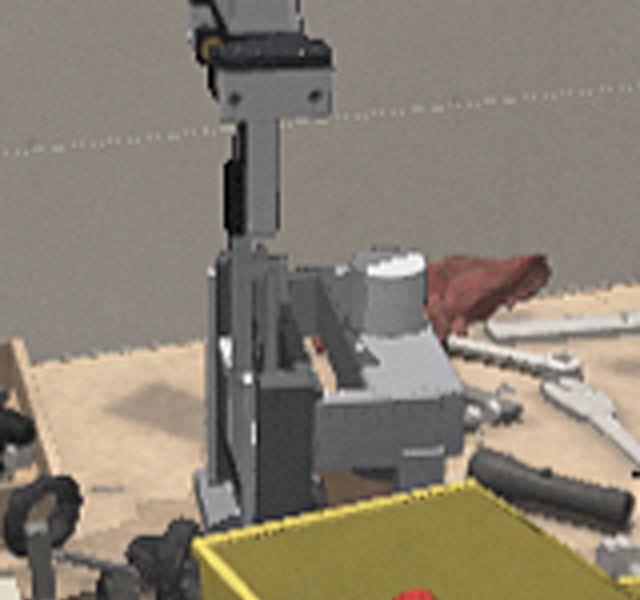

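View pics/wrist10.png

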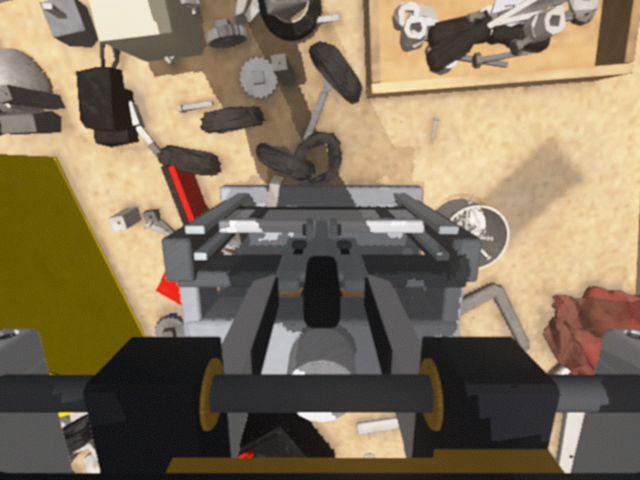

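Request:
apply_moves(targets=[[-0.1,0,-0.005,0,0],[-0.1,0,-0.02,0,0],[-0.1,0,-0.04,0,0],[-0.1,0,-0.06,0,0],[-0.1,0,-0.08,0,0],[-0.1,0,-0.1,0,0],[-0.1,0,-0.12,0,0],[-0.1,0,-0.12,0,0],[-0.1,0,-0.12,0,0]])

```text
time_s: 13.25
position: [0.6657, 0.0806, 0.3903]
ee_rot: [[0.981, 0.0, 0.193], [-0.193, -0.0, 0.981], [0.0, -1.0, 0.0]]
contact_force: [0.6, 0.0, -0.6]
finger_gap: 0.0518
```

```bash
python3 look.py 11 side scene wrist; python3 meas.py side11.npz|head -20; python3 - <<'E'
from h import *
c=load("wrist11.npz");P=cloud(c);ok=c["range_z"]>0
yaw=np.radians(-11.2);X=np.array([np.cos(yaw),np.sin(yaw)]);Y=np.array([-X[1],X[0]]);O=np.array([.7019,.0734])
x=(P[...,:2]-O)@X*1e3;y=(P[...,:2]-O)@Y*1e3;z=P[...,2]*1e3
h=ok&(abs(abs(y)-22)<6)&(abs(x+30)<5)&(z>222)&(z<245);print("horn z",np.median(z[h]),h.sum())
g=ok&(abs(y)<80)&(abs(y)>40)&(abs(x+45)<4)&(z>100)&(z<200);print("guard top",np.percentile(z[g],[50,90]))
s=ok&(abs(y)<9)&(x<-30)&(x>-70)&(z>295)&(z<310);print("sleeve top",np.median(z[s]),np.median(x[s]),np.median(y[s]))
E
```

```text
time_s 13.25
position [0.6657, 0.0806, 0.3903]
contact_force [0.5579, 0.0136, -0.6061]
moment [0.1221, -0.085, 0.011]
finger_gap 0.0518
203 20 [(-51.6, -39.4, -3.7), (-33.7, -33.0, 0.5), (-19.4, -13.0, -2.9)]
209 17 [(-51.3, -40.5, -4.4), (-33.3, -32.7, 1.2), (-19.7, -16.9, -6.4)]
215 19 [(-51.4, -41.0, -5.5), (-33.7, -31.8, 1.1), (-19.4, -16.5, -4.5)]
221 17 [(-51.1, -32.3, -5.9), (-19.5, -16.2, -3.6)]
227 33 [(-53.5, -26.9, -3.2), (-22.7, -16.3, -4.8)]
233 33 [(-52.9, -15.7, -3.0)]
239 13 [(-53.7, -40.4, -2.3)]
245 16 [(-53.4, -40.0, -4.0)]
251 8 [(-53.2, -37.9, -3.3)]
257 17 [(-56.2, -38.0, -6.3)]
263 17 [(-56.8, -38.2, -6.3)]
269 17 [(-56.8, -38.7, -7.0)]
275 17 [(-56.6, -38.1, -7.6)]
281 16 [(-57.2, -37.8, -7.6)]
287 20 [(-56.9, -39.0, -6.6)]
293 19 [(-57.2, -38.3, -6.9)]
299 19 [(-56.2, -38.4, -3.7)]
305 2 [(-51.3, -51.3, -3.5), (-46.3, -46.3, -4.9)]
horn z 232.329359871568 257
guard top [137.97919935 139.17246143]
sleeve top 299.47444079507994 -48.95202785191808 0.17143727915779977
```

View pics/side11.png

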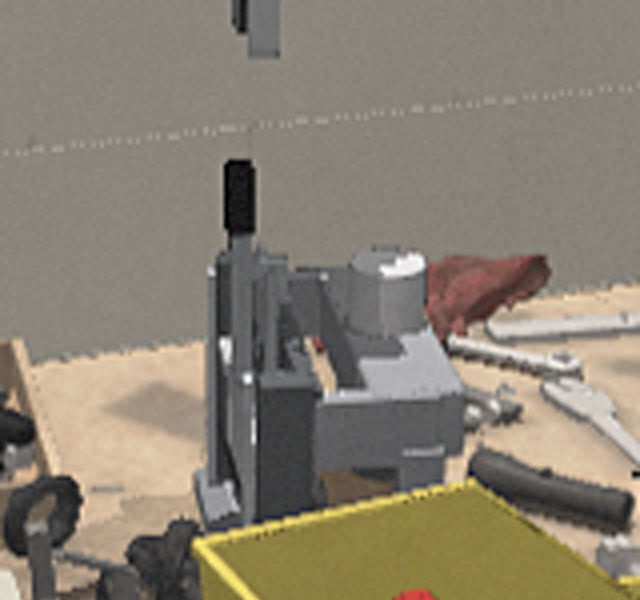

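View pics/wrist11.png

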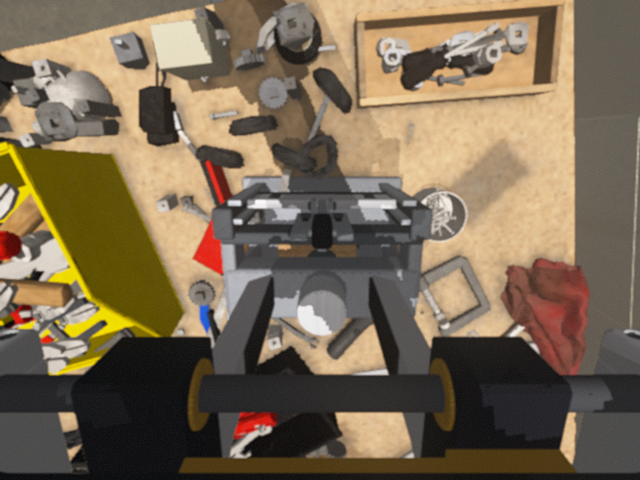

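```bash
python3 -c "
from bench import arm
print(arm.finish_job())"
```

```text
the job is handed in; nothing more can be done
None
```

The guard now hangs by itself on the keeper, and I handed the job in at about 13.4 s. I gripped the sleeve, raised the guard about 100 mm and swung the bar upright. I then lowered the slot onto the keeper in steps of 0.5–1 mm until the wrist felt about 0 N, and released and backed straight up.

**Last checks, all from the cameras and wrist force:**
- **Hooking:** the lip is behind the plate, at press x about -20 to -16 mm, while the plate's rear face is at -26 mm. The bar stands at about -0.02 rad.
- **Guard:** its top edge sits about 42 mm higher than when it was down. I expected about 43 mm from a notch floor seen at about 220.5 mm.
- **Keeper:** its top sank from 234.6 to 232.3 mm, about 2 mm. That is inside the 0.8–3 mm allowed and well below forcing it.
- **Clear of the robot:** nothing moved when the fingers opened or as they backed off. The contact force reads about zero.
- **Things round the press:** those in view look undisturbed, judged by eye in the pictures, not measured.

**One thing went differently:** the sleeve slid about 9 mm in the pads during the swing, leaving the bar short at about -0.07 rad. I saw this in the side view and moved back another 8 mm before lowering.

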